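# Weigh the twig wreath on the hook scale and mark the reading

### The job

Weigh the twig wreath: take it from its wooden stand, hang it on the hook of the spring scale and ease it down slowly until the scale carries its whole weight before you let go, so that the hook neither drops nor springs up and is never shoved or dragged to its end stop. Once it hangs free and still, slide the black index on the scale's side to the height of the hook's pointer, within one 5 mm division, and leave the wreath hanging and the other things on the table alone.

Things in the scene. Friction and masses are not known exactly. Their poses are not given: they have to be found in the camera images.
- wreath: Brown twig wreath, the one standing on edge in the wooden stand. Solid ring 154 mm across outside, hole 102 mm, 27 mm thick; loose twigs stick out 8 mm more and do not resist. Mass unknown, 150 to 450 g. z: axis of the ring (horizontal while it stands or hangs), y: up as it stands; origin on the axis, on one flat side.
- wreath_center (a point): Centre of the wreath's hole, half way through its thickness; axes as the wreath. Can be pinched across its thickness from above, 25 to 40 mm to one side of its topmost point, which leaves the top of the hole free for the hook; at 32 mm to the side the ring's band lies 40 to 70 mm above this centre.
- stand: Low wooden stand on the table, 90 x 190 mm and 44 mm high, fixed. Origin under its centre; the slot that holds the wreath runs along its y axis, 40 mm wide, floor 12 mm above the table, side rails up to 44 mm.
- scale: Spring scale, fixed to the table: grey base 220 x 110 x 16 mm, aluminium column 30 x 60 mm in section and 363 mm high with a ruled white face (a mark each 5 mm). Origin under the centre of the column; its -x axis is the front, along which the hook points; +y is the side on which the index sticks out.
- scale_hook (a joint): How far the hook carriage is drawn down, m: 0 with nothing hung, 0.1 at the end stop. Spring of 60 N/m (10 mm for each 61 g), lightly damped. Letting go before the scale carries the load, or after pressing it too far down, makes the hook move faster than 100 mm/s, which counts as dropped or sprung; more than 12 N on the hook counts as a shove.
- hook_seat (a point): Top of the 6 mm steel rod, middle of the hook's seat, 155 mm in front of the column's axis, 270 mm above the table unloaded. Moves with the hook; axes as the scale. The seat is level along x for 45 mm; its front end turns up 17 mm, 39 mm in front of this point; towards the column it rises 9 mm to a level arm. The wreath hangs with ring axis along the rod, centre 51 mm below this point.
- pointer (a point): Tip of the hook carriage's pointer on the ruled face; at the same height as point hook_seat and moves with it.
- index (a joint): How far the index has been slid down, m: 0 to 0.1; it slides straight up and down and stays where it is left (about 1.5 N of friction). Equal values of joint index and joint scale_hook mean that the index stands level with the pointer.
- index_tip (a point): Tip of the index on the ruled face, to be brought level with the pointer.
- index_grip (a point): Centre of the black paddle of the index, 98 mm to the +y side of the column's axis, at the height of the index tip. The paddle is 10 mm thick along the scale's x, 44 mm long along y and 26 mm high: pinch it from above across its thickness.
- tape: Roll of tape lying on the table between the stand and the scale, 96 mm across, 25 mm high; a bystander, to be left alone. Origin under its centre.
- cup: Small clear cup standing between the stand and the scale, 46 mm across, 47 mm high; a bystander, to be left alone. Origin under its centre.

How it is judged:
By the outcome, as a careful person would: the job done as asked, in the order asked, and still so for the second after the job is handed in, with the robot touching nothing.
It also fails if it takes over 72 s, if anything falls off the work surface, if the arm or the gripper's body presses on something with over 40 N, if the wrist force passes 120 N, or if a joint passes its speed limit or range.

### The arm

A 6-joint arm with a two-finger parallel gripper is mounted at the origin on a cart in front of the work surface, level with it; the furniture and walls round the work are solid. World frame = base frame: x ahead of the robot, y to its left, z up, the work surface at z = 0. Lengths are in m, angles in rad, forces in N, time in s.
With the tool pointing down it reaches from about 0.3 to 0.875 m from the base axis. Payload 6.4 kg.
Tool frame: the origin (TCP) lies between the finger pads; the fingertips stand 19 mm ahead of it and the grasp point (between the pads) is the TCP; z points along the fingers, y is the line along which they close (so a half turn about z gives the same grasp; the last joint's range is limited). The gripper opens to 88 mm and grips with 3 to 60 N. Pads are 18 mm wide; open, the fingers measure 123 mm over their backs; the gripper's body (75 mm by 187 mm) begins 45 mm behind the grasp point.
Start: joints at [1.084, 0.181, 1.607, -0, 1.354, -0.206], TCP at [0.159, 0.552, 0.258] pointing down, gripper open.
Joint ranges: [-2.99, 2.99], [-0.89, 2.07], [0.3, 2.58], [-1.14, 4.28], [0, 2.63], [-3.12, 3.12]. Speed limits (rad/s): [2.57, 2.57, 3.01, 3.14, 3.14, 3.14].

### API

Orientations are given as a unit quaternion [x, y, z, w].
In Python, from bench import observe, optics, job gives the robot as it stands.
- The arm moves only by the shell command python3 -m crank 'ROWS'. ROWS is a JSON list of rows, 1 to 10 of them, each of 5 numbers: dx, dy, dz in m, then a turn about the tool's z in rad, then the finger opening in m; each row is the pose to reach, as a shift and turn from the pose commanded when the command began, along the tool's axes at that moment; what a row does not reach only later rows make up. A row lasts 1/10 s, in which the tool goes at most 0.05 m and 0.15 rad, less where a joint would pass 70% of its speed; a pose out of reach is approached as far as the arm can. The fingers move at their own pace and stop on an object; the grip force is fixed at half the most. Time passes only in rows, so rows that do not move let the fingers close. It prints the time, the measured TCP pose, the force, the opening and the grip force at its end.
- observe(): the state, without advancing time (a new reading comes with each control period).
- optics.camera(name): name is "side" or "top"; returns a dict with "frame" (400x640x3 uint8, red, green, blue), "z_map" (400x640 float32, m along the optical axis (not along the pixel's ray), 0 where there is no reading), "fx", "fy", "cx", "cy" (pixels), "cam_to_world" (4x4, takes a point from camera to world coordinates). Camera axes: x right, y up, looking along -z (the intrinsics and any distortion apply to the point x, -y, -z); pixel columns grow to the right and rows downward; lengths in m; the calibration is good to about 2 mm. A picture is of the moment at which its call begins.
- job.job_done(): hands the job in; it is judged then, once.
The state is a dict: "t": time; "joint_positions": joint angles; "joint_velocities": joint speeds; "joint_torque": joint torques, N m; "tcp_pos": TCP position; "tool_rot": TCP orientation; "force": force on the tool from outside, world axes, zero at the start; "wrist_torque": the same for the moment, N m; "width": finger opening in m; "grasp_force": force on a finger pad.
Only numpy, scipy, OpenCV 4.12 (cv2) and the standard library are available. Lean on these libraries where they do the work, as an engineer would, in place of code of your own. Each camera call takes 0.05 s, during which the arm holds its last target. There are 200 camera calls.

## Working session

There is one attempt and no reset: what is moved stays moved. The work goes in short steps, Python scripts to look and compute and a shell command to move; the robot and the scene stay as the last step left them, time stands still between calls to the robot, and variables do not carry over. Pictures are saved under pics/ and viewed, at most 10 in all, crops included, and the job is handed in when it is done.

```bash
mkdir -p pics; ls; python3 - <<'E'
from bench import observe, optics
import cv2,numpy as np
s=observe();print({k:np.round(v,3).tolist() for k,v in s.items()})
for n in("side","top"):
    c=optics.camera(n);cv2.imwrite(f"pics/{n}0.png",c["frame"][:,:,::-1]);np.savez(f"{n}0.npz",**c)
    print(n,c["fx"],c["fy"],c["cx"],c["cy"],np.round(c["cam_to_world"],3).tolist(),[k for k in c])
E
```

```text
pics
{'t': 0.0, 'joint_positions': [1.084, 0.182, 1.608, -0.0, 1.354, -0.206], 'joint_velocities': [0.0, 0.0, 0.0, -0.0, 0.002, -0.001], 'joint_torque': [-0.002, -43.387, -34.184, 0.07, 0.039, -0.0], 'tcp_pos': [0.159, 0.552, 0.257], 'tool_rot': [0.14, 0.99, -0.001, -0.0], 'force': [-0.623, -0.009, 0.883], 'wrist_torque': [-0.01, 0.013, -0.004], 'grasp_force': 0.0, 'width': 0.088}
side 433.6425368402011 433.6425368402011 318.3414699978286 208.53056410228223 [[0.998, -0.023, 0.05, 0.58], [0.054, 0.568, -0.821, -0.738], [-0.009, 0.823, 0.569, 0.71], [0.0, 0.0, 0.0, 1.0]] ['frame', 'z_map', 'fx', 'fy', 'cx', 'cy', 'cam_to_world']
top 504.9419212336588 504.9419212336588 327.8928036628628 195.74103300219147 [[0.026, 0.99, -0.138, 0.365], [-0.999, 0.028, 0.015, 0.033], [0.019, 0.138, 0.99, 1.495], [0.0, 0.0, 0.0, 1.0]] ['frame', 'z_map', 'fx', 'fy', 'cx', 'cy', 'cam_to_world']
```

View pics/side0.png

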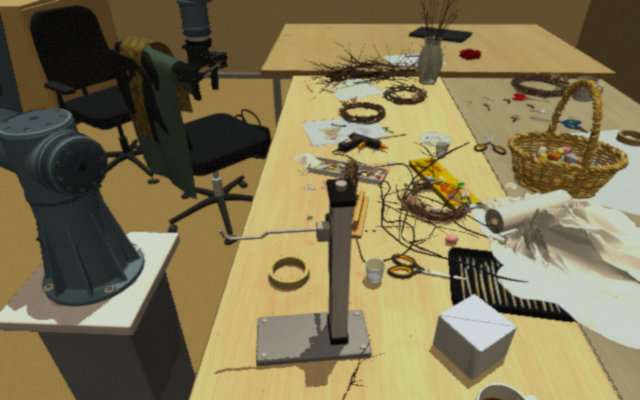

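View pics/top0.png

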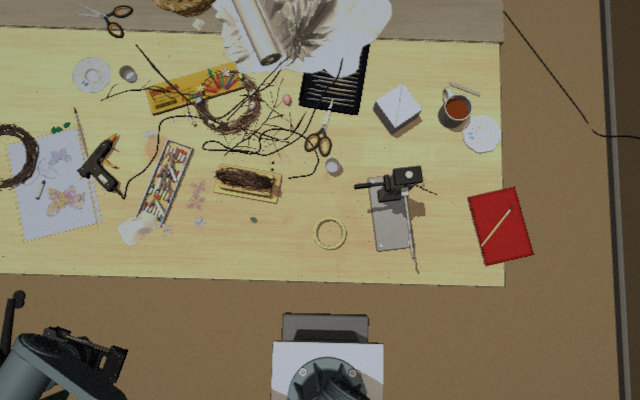

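The side view shows the column from (342,190) to (340,335), with the hook pointing left to its tip at (228,238) and the wreath hidden behind the column. The top view shows the stand and wreath at (249,183), the column at (408,177), the paddle at about (375,184), the hook tip at (416,268), the tape at (330,233) and the cup at (333,167).

```bash
cat > h.py <<'E'
import numpy as np,cv2
from scipy.spatial.transform import Rotation as R
def load(n): return dict(np.load(n+".npz"))
def cloud(c):
    z=c["z_map"];v,u=np.mgrid[:z.shape[0],:z.shape[1]]
    P=np.stack([(u-c["cx"])/c["fx"]*z,-(v-c["cy"])/c["fy"]*z,-z,np.ones_like(z)],-1)
    return (P@c["cam_to_world"].T)[...,:3]
def proj(c,p):
    q=np.linalg.inv(c["cam_to_world"])@np.r_[p,1];return np.array([c["cx"]+c["fx"]*q[0]/-q[2],c["cy"]-c["fy"]*q[1]/-q[2]])
def ray(c,uv):
    d=np.array([(uv[0]-c["cx"])/c["fx"],-(uv[1]-c["cy"])/c["fy"],-1]);M=c["cam_to_world"]
    return M[:3,3],M[:3,:3]@d
def tri(*cu):  # [(cam,uv)...] least squares meeting point
    A=0;b=0
    for c,uv in cu:
        o,d=ray(c,uv);d=d/np.linalg.norm(d);Q=np.eye(3)-np.outer(d,d);A=A+Q;b=b+Q@o
    return np.linalg.solve(A,b)
E
python3 - <<'E'
from h import *
t=load("top0");s=load("side0");T=cloud(t);S=cloud(s)
for n,c,b in(("top",t,(200,120,440,300)),("side",s,(210,130,410,370))):
    x0,y0,x1,y1=b;f=c["frame"][y0:y1,x0:x1,::-1];k=3 if n=="top" else 2.5
    cv2.imwrite(f"pics/{n}0c.png",cv2.resize(f,None,fx=k,fy=k,interpolation=cv2.INTER_CUBIC))
def show(n,P,m):
    q=P[m];print(n,len(q),np.round(q.mean(0),3),np.round(q.min(0),3),np.round(q.max(0),3))
z=T[...,2];v,u=np.mgrid[:400,:640]
reg=lambda x0,y0,x1,y1:(u>=x0)&(u<x1)&(v>=y0)&(v<y1)&(t["z_map"]>0)
w=reg(205,155,290,210)
show("wreath",T,w&(z>.08)); show("stand rail",T,w&(z>.035)&(z<.05))
for nm,q in(("wreath",T[w&(z>.08)]),("stand",T[w&(z>.035)&(z<.06)]),):
    r=cv2.minAreaRect(q[:,:2].astype(np.float32)*1000);print(nm,r)
sc=reg(345,155,440,280)
show("coltop",T,sc&(z>.34));print(cv2.minAreaRect(T[sc&(z>.34)][:,:2].astype(np.float32)*1000))
show("base",T,sc&(z>.010)&(z<.022));print(cv2.minAreaRect(T[sc&(z>.008)&(z<.024)][:,:2].astype(np.float32)*1000))
show("mid",T,sc&(z>.15)&(z<.34))
print("table z",np.median(T[240:260,150:200,2]),np.median(S[330:350,260:340,2]))
show("tape",T,reg(305,210,355,255)&(z>.01));show("cup",T,reg(320,150,350,185)&(z>.01))
E
```

```text
wreath 589 [0.601 0.244 0.143] [0.574 0.169 0.08 ] [0.627 0.333 0.174]
stand rail 362 [0.594 0.25  0.042] [0.565 0.155 0.035] [0.683 0.329 0.05 ]
wreath ((599.9495239257812, 252.51560974121094), (164.13848876953125, 39.38086700439453), 81.67459869384766)
stand ((633.1614990234375, 241.92645263671875), (160.3263397216797, 121.6375503540039), 81.8070068359375)
coltop 501 [ 0.578 -0.165  0.351] [ 0.556 -0.2    0.34 ] [ 0.601 -0.132  0.367]
((579.3112182617188, -165.712158203125), (41.000858306884766, 66.21885681152344), 8.727275848388672)
base 1746 [ 0.504 -0.169  0.015] [ 0.408 -0.266  0.01 ] [ 0.653 -0.104  0.022]
((517.3862915039062, -198.62423706054688), (356.2601623535156, 230.49673461914062), 0.2513964772224426)
mid 672 [ 0.54  -0.144  0.269] [ 0.386 -0.196  0.15 ] [ 0.594 -0.048  0.339]
table z -0.0015799529881260765 0.016677120618395047
tape 314 [0.464 0.006 0.023] [ 0.418 -0.039  0.01 ] [0.511 0.052 0.033]
cup 201 [0.667 0.004 0.026] [ 0.64  -0.018  0.01 ] [0.711 0.032 0.052]
```

View pics/top0c.png

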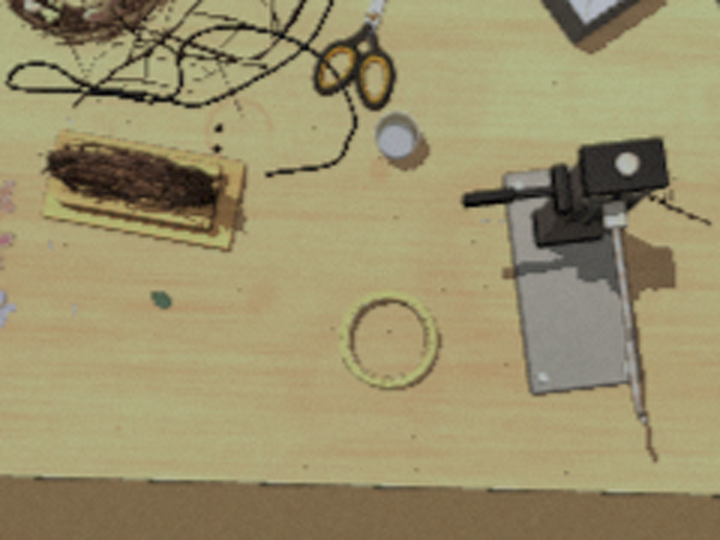

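View pics/side0c.png

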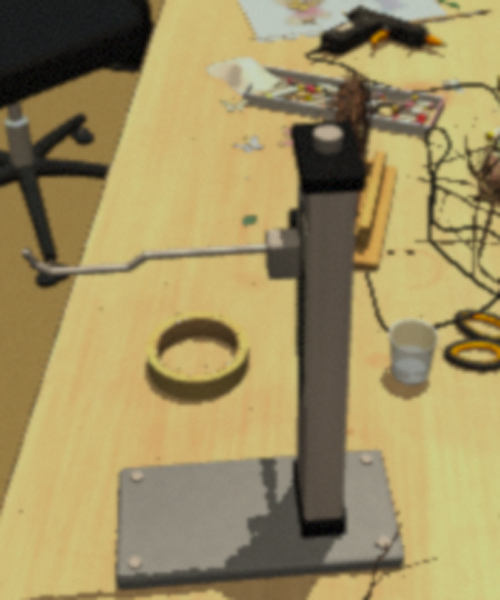

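The top crop shows the hook rod running from (617,215) to (643,420), the paddle at (485,199), the column cap at (622,167) and the stand outline with corners (65,130), (245,158), (232,250) and (42,215). The side crop shows the seat level from (130,268) to (50,270), with the tip turned up at (25,252).

```bash
python3 - <<'E'
from h import *
t=load("top0");s=load("side0");T=cloud(t);S=cloud(s)
tc=lambda x,y:(t,(200+x/3,120+y/3)); sc=lambda x,y:(s,(210+x/2.5,130+y/2.5))
def P(n,a,b):
    p=tri(a,b);print(n,np.round(p,4),"res px",np.round(proj(t,p)-a[1],1),np.round(proj(s,p)-b[1],1));return p
k=P("knob",tc(627,163),sc(327,137))
b=P("basecorner -x+y",tc(530,393),sc(122,468))
b2=P("bolt -x+y",tc(543,377),sc(137,476))
h=P("rod tip",tc(655,460),sc(25,252))
h2=P("bend low",tc(643,420),sc(45,270))
def zat(c,z): o,d=ray(*c); return o+d*(z-o[2])/d[2]
for n,c in(("rod near",tc(620,235)),("rod far",tc(642,412)),("paddle end",tc(463,199)),("paddle in",tc(505,196))): print(n,np.round(zat(c,.273),4))
for n,c in(("base",tc(503,172)),("base",tc(532,393)),("base",tc(633,383))): print(n,np.round(zat(c,.016),4))
# cap top corners, z~.363
for c in((580,147),(663,138),(668,187),(585,196)): print("cap",np.round(zat(tc(*c),.363),4))
for c in((65,130),(245,158),(232,250),(42,215)): print("stand",np.round(zat(tc(*c),.0),4))
v,u=np.mgrid[:400,:640]
def pca(n,q):
    m=q[:,:2].mean(0);_,_,V=np.linalg.svd(q[:,:2]-m);d=V[0];r=(q[:,:2]-m)@V.T;print(n,len(q),np.round(q.mean(0),4),"yaw",np.round(np.degrees(np.arctan2(d[1],d[0])),2),np.round(np.percentile(r,[2,98],axis=0).T,3))
m=(u>205)&(u<290)&(v>155)&(v<210);pca("wreath hi",T[m&(T[...,2]>.13)])
m=(u>400)&(u<422)&(v>196)&(v<278);q=T[m&(T[...,2]>.2)&(T[...,2]<.32)];pca("rod",q[q[:,0]<.5])
m=(u>350)&(u<372)&(v>175)&(v<195);q=T[m&(T[...,2]>.2)];pca("paddle",q)
m=(u>210)&(u<330)&(v>215)&(v<250);q=S[m&(S[...,2]>.2)&(S[...,2]<.32)];pca("rod side",q)
m=(u>330)&(u<370)&(v>140)&(v<200)&(S[...,1]>.1)&(S[...,2]>.06);pca("wreath side",S[m])
m=(u>330)&(u<360)&(v>175)&(v<215)&(S[...,2]>.345)&(S[...,1]<.1);pca("cap side",S[m]);m=(u>330)&(u<352)&(v>225)&(v<330)&(S[...,2]>.05)&(S[...,1]<.1);pca("col side",S[m])
E
```

```text
knob [ 0.5795 -0.1679  0.3599] res px [-0.  -0.4] [-0.5  0.1]
basecorner -x+y [ 0.4152 -0.1349  0.0139] res px [-0.2 -0.6] [-0.9  0.2]
bolt -x+y [ 0.4305 -0.1469  0.0189] res px [-0.1 -0.5] [-0.7  0.1]
rod tip [ 0.3712 -0.199   0.2858] res px [-2.2 -7.2] [-11.2   1.1]
bend low [ 0.3924 -0.1955  0.2702] res px [-0.8 -2.8] [-4.3  0.5]
rod near [ 0.5352 -0.1779  0.273 ]
rod far [ 0.3922 -0.1962  0.273 ]
paddle end [ 0.5612 -0.0491  0.273 ]
paddle in [ 0.5647 -0.0834  0.273 ]
base [ 0.6307 -0.1056  0.016 ]
base [ 0.4133 -0.1371  0.016 ]
base [ 0.4256 -0.2356  0.016 ]
cap [ 0.5894 -0.1315  0.363 ]
cap [ 0.5983 -0.1949  0.363 ]
cap [ 0.5605 -0.1987  0.363 ]
cap [ 0.5517 -0.1356  0.363 ]
stand [0.6634 0.3327 0.    ]
stand [0.6402 0.1517 0.    ]
stand [0.5471 0.161  0.    ]
stand [0.5768 0.3507 0.    ]
wreath hi 457 [0.5978 0.245  0.176 ] yaw 56.65 [[-0.052  0.063]
 [-0.039  0.031]]
rod 118 [ 0.4417 -0.1854  0.2728] yaw -172.08 [[-0.055  0.054]
 [-0.003  0.002]]
paddle 93 [ 0.56   -0.0665  0.2998] yaw 148.99 [[-0.02   0.044]
 [-0.017  0.017]]
rod side 677 [ 0.5015 -0.1794  0.2744] yaw -172.09 [[-0.064  0.113]
 [-0.034  0.009]]
wreath side 299 [0.6082 0.2595 0.1374] yaw -103.38 [[-0.06   0.054]
 [-0.013  0.019]]
cap side 607 [ 0.5827 -0.179   0.3548] yaw -89.81 [[-0.042  0.021]
 [-0.017  0.019]]
col side 1966 [ 0.5826 -0.1953  0.1928] yaw -90.39 [[-0.011  0.003]
 [-0.015  0.016]]
```

```bash
python3 - <<'E'
from h import *
from bench import observe
t=load("top0");s=load("side0");T=cloud(t);S=cloud(s)
v,u=np.mgrid[:400,:640]
a=np.radians(8.05);ex=np.array([np.cos(a),np.sin(a)]);ey=np.array([-ex[1],ex[0]]);col=np.array([.5765,-.1665])
for n,C,c,m in(("side",S,s,(u>210)&(u<330)&(v>215)&(v<250)),("top",T,t,(u>395)&(u<425)&(v>190)&(v<280))):
    q=C[m&(C[...,2]>.2)&(C[...,2]<.33)];f=(q[:,:2]-col)@ex;g=(q[:,:2]-col)@ey
    for lo in np.arange(-.215,-.03,.0125):
        k=(f>=lo)&(f<lo+.0125)&(abs(g)<.03)
        if k.sum():print(n,round(lo+.006,3),k.sum(),"lat",np.round(np.median(g[k]),4),"z",np.round(np.median(q[k,2]),4),np.round(q[k,2].max(),4))
# wreath
b=np.radians(82);wd=np.array([np.cos(b),np.sin(b)]);wn=np.array([wd[1],-wd[0]]);st=np.array([.607,.249])
dark=t["frame"].astype(int).sum(-1)<270
m=(u>205)&(u<285)&(v>155)&(v<210)&dark&(T[...,2]>.06);q=T[m];al=(q[:,:2]-st)@wd;ac=(q[:,:2]-st)@wn
print("along",np.percentile(al,[1,5,95,99]),"zmax",np.percentile(q[:,2],[90,98]))
for lo in np.arange(-.09,.09,.02):
    k=(al>=lo)&(al<lo+.02);
    if k.sum()>3:print(round(lo+.01,2),k.sum(),"across",np.round(np.percentile(ac[k],[5,50,95]),4),"z",np.round(np.percentile(q[k,2],[50,95]),3))
o=observe();print(np.round(R.from_quat(o["tool_rot"]).as_matrix(),3))
E
```

```text
side -0.196 7 lat -0.0025 z 0.285 0.288
side -0.184 46 lat -0.0023 z 0.2752 0.2886
side -0.171 27 lat -0.0027 z 0.2694 0.2718
side -0.159 27 lat -0.002 z 0.2691 0.2715
side -0.146 30 lat -0.0021 z 0.2691 0.2713
side -0.134 29 lat -0.0018 z 0.269 0.2717
side -0.121 32 lat -0.0023 z 0.2729 0.279
side -0.109 32 lat -0.0018 z 0.2776 0.2802
side -0.096 22 lat -0.002 z 0.2781 0.2805
side -0.084 32 lat -0.0017 z 0.2778 0.28
side -0.071 27 lat -0.0016 z 0.2777 0.2805
side -0.059 28 lat -0.0019 z 0.2782 0.2809
side -0.046 28 lat -0.0022 z 0.2785 0.2802
side -0.034 113 lat -0.0079 z 0.2782 0.2872
top -0.196 4 lat 0.001 z 0.2861 0.2891
top -0.184 14 lat 0.0003 z 0.2723 0.2868
top -0.171 13 lat 0.0002 z 0.2679 0.2752
top -0.159 11 lat 0.0003 z 0.2688 0.2722
top -0.146 13 lat -0.0 z 0.268 0.2721
top -0.134 13 lat 0.0008 z 0.2691 0.275
top -0.121 13 lat -0.0002 z 0.2707 0.2801
top -0.109 12 lat 0.0004 z 0.2766 0.2787
top -0.096 12 lat 0.0002 z 0.2774 0.2821
top -0.084 13 lat 0.0002 z 0.2768 0.2796
top -0.071 13 lat 0.0007 z 0.2775 0.2798
top -0.059 11 lat -0.0001 z 0.2768 0.2809
top -0.046 13 lat 0.0004 z 0.2782 0.28
top -0.034 44 lat 0.0014 z 0.2815 0.2872
along [-0.07516096 -0.07018294  0.06509521  0.07417597] zmax [0.16434711 0.16974446]
-0.08 32 across [-0.0152 -0.007   0.0086] z [0.1   0.121]
-0.06 95 across [-0.0177 -0.0081  0.0092] z [0.123 0.144]
-0.04 95 across [-0.0183 -0.0059  0.0071] z [0.145 0.16 ]
-0.02 80 across [-0.0174 -0.0061  0.0077] z [0.158 0.167]
0.0 78 across [-0.0156 -0.0046  0.0075] z [0.162 0.17 ]
0.02 63 across [-0.0178 -0.0087  0.001 ] z [0.16 0.17]
0.04 67 across [-0.0176 -0.0059  0.0099] z [0.147 0.162]
0.06 70 across [-0.0185 -0.0096  0.0029] z [0.127 0.148]
0.08 15 across [-0.0145 -0.008  -0.0021] z [0.1   0.123]
[[-0.961  0.277 -0.001]
 [ 0.277  0.961 -0.001]
 [ 0.    -0.001 -1.   ]]
```

The fits agree with the text: seat at about (.423,-.188,.2705), scale yaw 8°, wreath centre at about (.602,.250,.089) and slot yaw 82°. I'll grasp on the wreath's +y side.

```bash
python3 -m crank '[[-0.25,-0.068,0,0.75,0.088],[-0.25,-0.068,0,0.75,0.088],[-0.25,-0.068,0,0.75,0.088],[-0.25,-0.068,0,0.75,0.088],[-0.25,-0.068,0,0.75,0.088],[-0.505,-0.136,0,1.43,0.088],[-0.505,-0.136,0,1.43,0.088],[-0.505,-0.136,0,1.43,0.088],[-0.505,-0.136,0,1.43,0.088],[-0.505,-0.136,0,1.43,0.088]]'
cat >> h.py <<'E'
def state(tgt=None):
    from bench import observe
    o=observe();M=R.from_quat(o["tool_rot"]).as_matrix();p=np.array(o["tcp_pos"])
    print("t",round(o["t"],2),"p",np.round(p,4),"yaw_y",np.round(np.degrees(np.arctan2(M[1,1],M[0,1])),2),"F",np.round(o["force"],2),"w",round(o["width"],4),"gf",round(o["grasp_force"],1),"q6",np.round(o["joint_positions"][5],2))
    if tgt is not None: print("shift in tool",np.round(M.T@(np.array(tgt)-p),4))
E
python3 -c "
from h import *
state([.6065,.2814,.144])"
```

```text
t: 1.1
tcp_pos: [0.5885, 0.2923, 0.2572]
tool_rot: [0.757, 0.654, -0.0, -0.0]
force: [0.7, 1.1, -0.7]
width: 0.0881
grasp_force: 0.0
t 1.1 p [0.5885 0.2923 0.2572] yaw_y -8.33 F [ 0.73  1.14 -0.69] w 0.0881 gf 0.0 q6 0.43
shift in tool [-0.0081  0.0195  0.1132]
```

```bash
python3 -m crank '[[0,0,0,0,0.088],[0,0,0,0,0.088],[0,0,0,0,0.088]]' >/dev/null; python3 -c "
from h import *
state([.6065,.2814,.144])"
```

```text
t 1.4 p [0.586  0.2943 0.2572] yaw_y -7.94 F [-0.05  0.25  0.29] w 0.0879 gf 0.0 q6 0.42
shift in tool [-0.01    0.0222  0.1131]
```

```bash
python3 -m crank '[[-0.01,0.022,0,0,0.088],[-0.01,0.022,0,0,0.088],[-0.01,0.022,0.04,0,0.088],[-0.01,0.022,0.06,0,0.088],[-0.01,0.022,0.06,0,0.088],[-0.01,0.022,0.06,0,0.088]]'; python3 - <<'E'
from h import *
from bench import optics
state([.6065,.2814,.144])
a=optics.camera("top");f=a["frame"][130:230,190:310,::-1];b=optics.camera("side")["frame"][60:220,300:460,::-1]
f=cv2.resize(f,(400,333),interpolation=2);b=cv2.resize(b,(400,400),interpolation=2)
cv2.imwrite("pics/pre.png",np.hstack([np.vstack([f,np.zeros((67,400,3),np.uint8)]),b]))
E
```

```text
t: 2.0
tcp_pos: [0.6066, 0.2819, 0.1982]
tool_rot: [0.754, 0.657, -0.0, -0.0]
force: [0.8, -0.2, -0.0]
width: 0.088
grasp_force: 0.0
t 2.0 p [0.6066 0.2819 0.1982] yaw_y -7.93 F [ 0.84 -0.17 -0.04] w 0.088 gf 0.0 q6 0.4
shift in tool [-0.0005 -0.      0.0542]
```

View pics/pre.png

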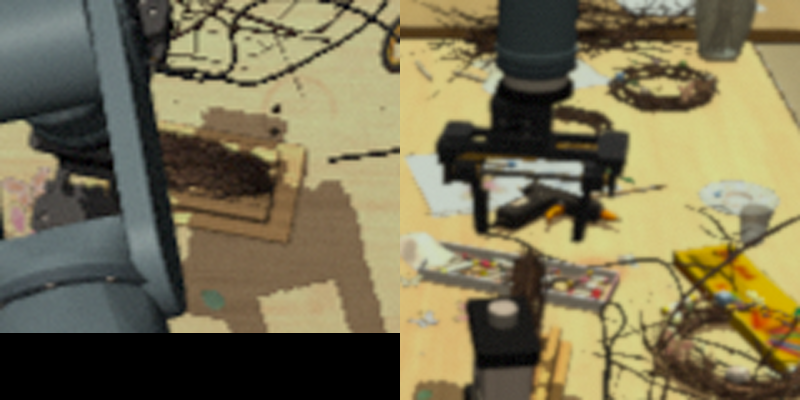

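The fingertips at crop x=482 and x=578 straddle the wreath at x=528, so it is centred. I'll go down and grip.

```bash
python3 -m crank '[[0,0,0.03,0,0.088],[0,0,0.054,0,0.088],[0,0,0.054,0,0.088],[0,0,0.054,0,0.02],[0,0,0.054,0,0.02],[0,0,0.054,0,0.02],[0,0,0.054,0,0.02],[0,0,0.054,0,0.02],[0,0,0.054,0,0.02],[0,0,0.054,0,0.02]]'; python3 -c "
from h import *
state()"
```

```text
t: 3.1
tcp_pos: [0.6076, 0.2807, 0.1438]
tool_rot: [0.755, 0.656, 0.0, 0.0]
force: [0.4, 1.4, -0.3]
width: 0.0342
grasp_force: 0.0
t 3.1 p [0.6076 0.2807 0.1438] yaw_y -8.02 F [ 0.42  1.4  -0.31] w 0.0342 gf 0.0 q6 0.4
```

```bash
python3 -m crank '[[0,0,0,0,0.02],[0,0,0,0,0.02],[0,0,0,0,0.02],[0,0,0,0,0.02],[0,0,0,0,0.02]]'; python3 -m crank '[[0,0,-0.01,0,0.02],[0,0,-0.03,0,0.02],[0,0,-0.05,0,0.02],[0,0,-0.08,0,0.02],[0,0,-0.11,0,0.02],[0,0,-0.14,0,0.02],[0,0,-0.14,0,0.02],[0,0,-0.14,0,0.02]]'; python3 - <<'E'
from h import *
from bench import optics
a=optics.camera("top")["frame"][120:230,170:310,::-1];b=optics.camera("side")
np.savez("side1.npz",**b);b=b["frame"][20:220,280:480,::-1]
for i in range(1): state([.423-.065*.99-.032*.14,-.1882-.065*.14+.032*.99,.3])
a=cv2.resize(a,(400,314),interpolation=2);b=cv2.resize(b,(400,400),interpolation=2)
cv2.imwrite("pics/lift.png",np.hstack([np.vstack([a,np.zeros((86,400,3),np.uint8)]),b]))
E
```

```text
t: 3.6
tcp_pos: [0.6077, 0.2808, 0.1438]
tool_rot: [0.755, 0.656, 0.0, 0.0]
force: [1.9, -1.5, -0.2]
width: 0.0267
grasp_force: 30.0
t: 4.4
tcp_pos: [0.6072, 0.2808, 0.2832]
tool_rot: [0.755, 0.656, -0.0, -0.0]
force: [-0.8, -0.0, -4.6]
width: 0.0261
grasp_force: 29.9
t 4.5 p [0.6063 0.2805 0.2808] yaw_y -8.02 F [ 0.13 -0.2  -4.88] w 0.0271 gf 29.9 q6 0.4
shift in tool [-0.4769 -0.1875 -0.0176]
```

View pics/lift.png

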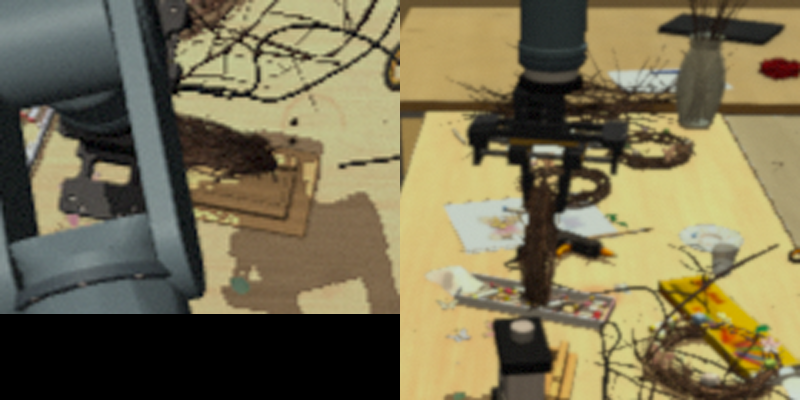

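```bash
python3 - <<'E'
from h import *
def chk(n,tcp,yaw):
    c=load(n);P=cloud(c).reshape(-1,3);dk=(c["frame"].astype(int).sum(-1)<300).ravel()
    e=np.array([-np.sin(yaw),np.cos(yaw)]);x=np.array([np.cos(yaw),np.sin(yaw)]);d=P-tcp
    al=d[:,:2]@e;ac=d[:,:2]@x
    m=dk&(abs(ac)<.03)&(al>-.14)&(al<.1)&(d[:,2]<-.025)&(d[:,2]>-.17)&(c["z_map"].ravel()>0)
    al,ac,z=al[m],ac[m],d[m,2];print(m.sum(),"along lo",np.percentile(al,[0.5,2,5]),"across",np.percentile(ac,[3,50,97]),"z",np.percentile(z,[.5,2,5]))
    for lo in np.arange(-.16,-.02,.02):
        k=(z>=lo)&(z<lo+.02)
        if k.sum()>4: print(round(lo+.01,2),k.sum(),"along",np.round(np.percentile(al[k],[5,50]),3),"ac",np.round(np.percentile(ac[k],[5,50,95]),3))
    # circle fit of outer edge seen from -y side
    from scipy.optimize import least_squares
    f=lambda q:np.hypot(al-q[0],z-q[1])-.0785
    r=least_squares(f,[-.032,-.055],loss="soft_l1",f_scale=.004);print("centre rel tcp (along,z)",np.round(r.x,4),"rms",np.sqrt(np.mean(r.fun**2)))
chk("side1",np.array([.6063,.2805,.2808]),np.radians(-8))
E
```

```text
527 along lo [-0.10984443 -0.10813087 -0.10685777] across [-0.0148509   0.00452054  0.01320159] z [-0.12599535 -0.12276358 -0.11739513]
-0.13 19 along [-0.069 -0.044] ac [-0.006  0.011  0.014]
-0.11 68 along [-0.087 -0.032] ac [-0.006  0.009  0.013]
-0.09 102 along [-0.104 -0.083] ac [-0.012  0.006  0.013]
-0.07 115 along [-0.108 -0.091] ac [-0.012  0.002  0.012]
-0.05 135 along [-0.108 -0.095] ac [-0.015  0.     0.012]
-0.03 88 along [-0.106 -0.097] ac [-0.015  0.001  0.012]
centre rel tcp (along,z) [-0.0287 -0.032 ] rms 0.012438524653157326
```

The wreath did not turn in the grip: its centre relative to the TCP is about 31 mm to the -y side and 55 mm below. I'll carry it to a point in front of the hook tip by way of x≈0.345.

```bash
python3 -m crank '[[-0.014,-0.011,-0.01,0,0.02],[-0.042,-0.033,-0.02,0,0.02],[-0.074,-0.058,-0.02,-0.05,0.02],[-0.11,-0.087,-0.02,-0.1,0.02],[-0.147,-0.116,-0.02,-0.15,0.02],[-0.184,-0.145,-0.02,-0.2,0.02],[-0.221,-0.174,-0.02,-0.25,0.02],[-0.25,-0.198,-0.02,-0.28,0.02],[-0.272,-0.215,-0.02,-0.28,0.02],[-0.284,-0.224,-0.02,-0.28,0.02]]'; python3 -m crank '[[0,0,0,0,0.02],[0,0,0,0,0.02]]' >/dev/null;python3 -c "
from h import *
state([.3494,-.1673,.3035])"
```

```text
t: 5.5
tcp_pos: [0.3437, 0.0301, 0.3017]
tool_rot: [0.656, 0.754, -0.001, -0.001]
force: [0.6, -1.2, -4.7]
width: 0.0268
grasp_force: 29.9
t 5.7 p [0.3459 0.031  0.3028] yaw_y 7.96 F [-0.82 -0.69 -4.06] w 0.0268 gf 29.9 q6 -0.4
shift in tool [-0.1969 -0.024  -0.0009]
```

```bash
python3 -m crank '[[-0.015,-0.024,0,0,0.02],[-0.045,-0.024,0,0,0.02],[-0.08,-0.024,0,0,0.02],[-0.115,-0.024,0,0,0.02],[-0.15,-0.024,0,0,0.02],[-0.18,-0.024,0,0,0.02],[-0.197,-0.024,0,0,0.02],[-0.197,-0.024,0,0,0.02],[-0.197,-0.024,0,0,0.02],[-0.197,-0.024,0,0,0.02]]'; python3 - <<'E'
from h import *
from bench import optics
for n in("side","top"):
    c=optics.camera(n);np.savez(n+"2.npz",**c)
    if n=="side":
        b=c["frame"][130:330,180:380,::-1];cv2.imwrite("pics/stage.png",cv2.resize(b,(600,600),interpolation=2))
state([.5765-.155*.99-.031*.14,-.1665-.155*.14+.031*.99,.3035])
c=load("side2");P=cloud(c).reshape(-1,3);dk=(c["frame"].astype(int).sum(-1)<300).ravel()
ex=np.array([.99,.14]);ey=np.array([-.14,.99]);d=P[:,:2]-[.5765,-.1665];f=d@ex;g=d@ey;z=P[:,2]
m=dk&(f>-.27)&(f<-.18)&(g>-.12)&(g<.1)&(z>.1)&(z<.36)
for lo in np.arange(.15,.34,.02):
    k=m&(z>=lo)&(z<lo+.02)
    if k.sum()>4: print(round(lo+.01,2),k.sum(),"lat",np.round(np.percentile(g[k],[2,50]),3),"f",np.round(np.percentile(f[k],[3,50,97]),3))
E
```

```text
t: 6.7
tcp_pos: [0.3499, -0.1663, 0.3034]
tool_rot: [0.655, 0.755, 0.0, -0.001]
force: [-0.1, 0.2, -3.9]
width: 0.0273
grasp_force: 30.0
t 6.8 p [ 0.3499 -0.1665  0.3037] yaw_y 8.11 F [-0.08  0.05 -4.16] w 0.0267 gf 30.0 q6 -0.89
shift in tool [-0.0008  0.0694  0.0002]
0.18 117 lat [-0.038  0.001] f [-0.231 -0.213 -0.211]
0.2 388 lat [-0.062  0.021] f [-0.236 -0.22  -0.211]
0.22 338 lat [-0.071  0.046] f [-0.238 -0.223 -0.211]
0.24 332 lat [-0.074 -0.053] f [-0.239 -0.224 -0.211]
0.26 260 lat [-0.074 -0.063] f [-0.238 -0.224 -0.211]
0.28 426 lat [-0.069 -0.057] f [-0.237 -0.223 -0.187]
0.3 532 lat [-0.061 -0.028] f [-0.249 -0.224 -0.197]
0.32 771 lat [-0.041  0.007] f [-0.25  -0.225 -0.195]
0.34 127 lat [0.002 0.022] f [-0.253 -0.245 -0.193]
```

View pics/stage.png

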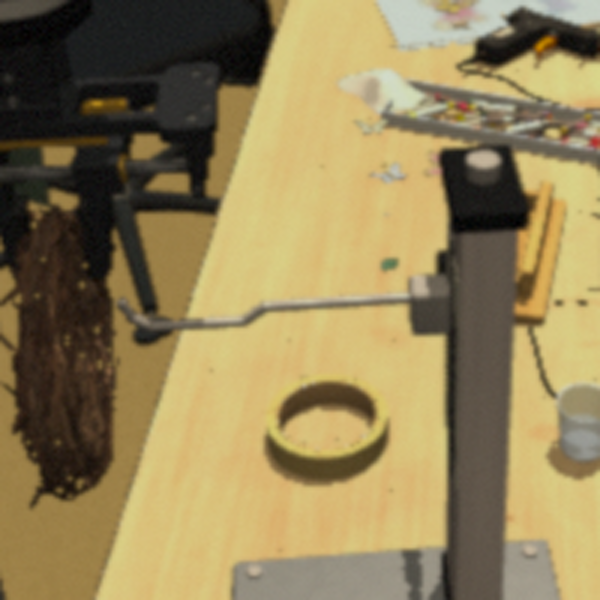

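The wreath hangs upright in front of the hook tip (120,305 in the crop), with its centre in line with the rod at z≈0.25. I'll thread it over the seat.

```bash
python3 -m crank '[[0,0.01,0,0,0.02],[0,0.02,0,0,0.02],[-0.001,0.03,0,0,0.02],[-0.001,0.04,0,0,0.02],[-0.001,0.05,0,0,0.02],[-0.001,0.06,0,0,0.02],[-0.001,0.069,0,0,0.02],[-0.001,0.069,0,0,0.02],[-0.001,0.069,0,0,0.02],[-0.001,0.069,0,0,0.02]]'; cat >> h.py <<'E'
def seatz(n):
    from bench import optics
    c=optics.camera("side");np.savez(n+".npz",**c);P=cloud(c).reshape(-1,3);d=P[:,:2]-[.5765,-.1665];f=d@[.99,.14];g=d@[-.14,.99]
    m=(f>-.115)&(f<-.06)&(abs(g)<.012)&(P[:,2]>.15)&(P[:,2]<.3);z=P[m,2];print("arm px",m.sum(),"arm z med",np.round(np.percentile(z,[20,50,80]),4) if m.sum() else None);return c
E
python3 -c "
from h import *
state();c=seatz('side3');state()
b=c['frame'][130:330,180:380,::-1];cv2.imwrite('pics/thread.png',cv2.resize(b,(600,600),interpolation=2))"
```

```text
t: 7.8
tcp_pos: [0.418, -0.159, 0.3036]
tool_rot: [0.656, 0.755, -0.0, -0.0]
force: [-2.0, -0.3, -4.6]
width: 0.0266
grasp_force: 30.0
t 7.8 p [ 0.418  -0.159   0.3036] yaw_y 8.02 F [-2.02 -0.25 -4.6 ] w 0.0266 gf 30.0 q6 -0.77
arm px 125 arm z med [0.2762 0.278  0.2792]
t 7.85 p [ 0.418  -0.159   0.3037] yaw_y 8.01 F [ 0.31 -0.37 -4.21] w 0.0272 gf 30.0 q6 -0.77
```

View pics/thread.png

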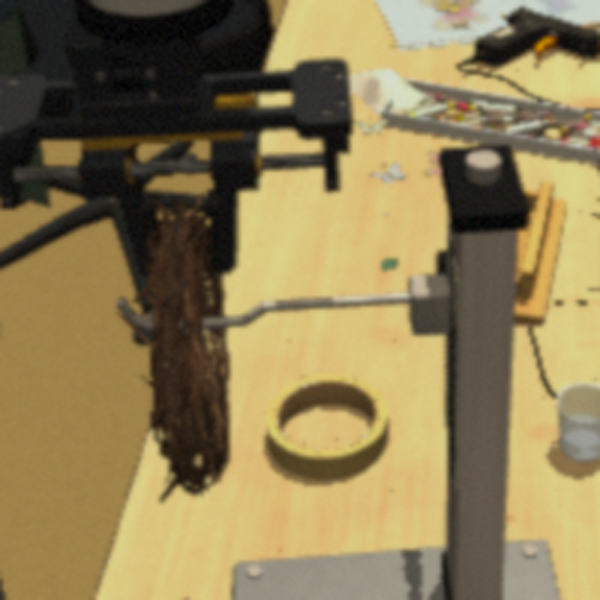

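The wreath now surrounds the seat. I'll lower it slowly.

```bash
python3 -m crank '[[0,0,0.005,0,0.02],[0,0,0.01,0,0.02],[0,0,0.015,0,0.02],[0,0,0.019,0,0.02],[0,0,0.022,0,0.02],[0,0,0.025,0,0.02],[0,0,0.028,0,0.02],[0,0,0.031,0,0.02],[0,0,0.034,0,0.02],[0,0,0.037,0,0.02]]'; python3 -m crank '[[0,0,0.003,0,0.02],[0,0,0.006,0,0.02],[0,0,0.009,0,0.02],[0,0,0.012,0,0.02],[0,0,0.015,0,0.02],[0,0,0.018,0,0.02],[0,0,0.021,0,0.02],[0,0,0.024,0,0.02],[0,0,0.024,0,0.02],[0,0,0.024,0,0.02]]'; python3 -c "
from h import *
for i in range(4): seatz('s');state()"
```

```text
t: 8.85
tcp_pos: [0.4184, -0.159, 0.2666]
tool_rot: [0.656, 0.755, 0.0, 0.0]
force: [-1.0, 0.6, -3.3]
width: 0.0267
grasp_force: 30.0
t: 9.85
tcp_pos: [0.4183, -0.159, 0.2427]
tool_rot: [0.656, 0.755, -0.0, -0.0]
force: [0.1, -0.4, -2.5]
width: 0.027
grasp_force: 30.0
arm px 160 arm z med [0.2443 0.246  0.2934]
t 9.9 p [ 0.4183 -0.159   0.2428] yaw_y 8.02 F [-0.75  0.23 -2.43] w 0.0266 gf 30.0 q6 -0.77
arm px 159 arm z med [0.2445 0.2464 0.2934]
t 9.95 p [ 0.4183 -0.159   0.2429] yaw_y 8.02 F [-0.61  0.77 -1.82] w 0.0269 gf 30.0 q6 -0.77
arm px 161 arm z med [0.2443 0.2462 0.293 ]
t 10.0 p [ 0.4183 -0.159   0.2429] yaw_y 8.02 F [ 0.14  0.18 -1.64] w 0.0269 gf 30.0 q6 -0.77
arm px 156 arm z med [0.2442 0.2461 0.2925]
t 10.05 p [ 0.4183 -0.159   0.2428] yaw_y 8.02 F [-0.12  0.32 -2.37] w 0.0268 gf 30.0 q6 -0.77
```

```bash
python3 -m crank '[[0,0,0.003,0,0.02],[0,0,0.006,0,0.02],[0,0,0.009,0,0.02],[0,0,0.012,0,0.02],[0,0,0.015,0,0.02],[0,0,0.018,0,0.02],[0,0,0.021,0,0.02],[0,0,0.024,0,0.02],[0,0,0.027,0,0.02],[0,0,0.030,0,0.02]]' | head -2;  cat >> h.py <<'E'
def avg(n=20):
    from bench import observe,optics
    F=[]
    for i in range(n): optics.camera("side");F.append(observe()["force"])
    F=np.array(F);print("F mean",F.mean(0).round(3),"sem",(F.std(0)/n**.5).round(3))
E
python3 -c "
from h import *
avg(30);seatz('s');state()"
```

```text
t: 11.05
tcp_pos: [0.4184, -0.1591, 0.2126]
F mean [ 0.831 -0.468 -0.466] sem [0.099 0.105 0.087]
arm px 491 arm z med [0.2172 0.2755 0.2941]
t 12.6 p [ 0.4183 -0.159   0.2127] yaw_y 8.02 F [ 1.5  -0.94 -0.3 ] w 0.0268 gf 30.0 q6 -0.77
```

```bash
python3 -m crank '[[0,0,0.002,0,0.02],[0,0,0.004,0,0.02],[0,0,0.006,0,0.02],[0,0,0.0075,0,0.02],[0,0,0.0075,0,0.02],[0,0,0.0075,0,0.02]]' | head -2; sed -i 's/(P\[:,2\]>.15)&(P\[:,2\]<.3)/(P[:,2]>.15)\&(P[:,2]<.3 if n=="s" else P[:,2]<.235)/' h.py
python3 -c "
from h import *
avg(30);seatz('side4');state()"
```

```text
t: 13.2
tcp_pos: [0.4183, -0.159, 0.2052]
F mean [ 1.014 -0.477 -0.119] sem [0.096 0.094 0.108]
arm px 110 arm z med [0.2065 0.2082 0.2093]
t 14.75 p [ 0.4183 -0.159   0.2052] yaw_y 8.02 F [-0.05  0.38 -0.41] w 0.0269 gf 30.0 q6 -0.77
```

```bash
python3 -m crank '[[0,0,0.001,0,0.02],[0,0,0.0015,0,0.02],[0,0,0.0015,0,0.02],[0,0,0.0015,0,0.03],[0,0,0.0015,0,0.04],[0,0,0.0015,0,0.05],[0,0,0.0015,0,0.06],[0,0,0.0015,0,0.07],[0,0,0.0015,0,0.088],[0,0,0.0015,0,0.088]]'
python3 -c "
from h import *
for i in range(4):c=seatz('side5')
state()
b=c['frame'][130:330,180:380,::-1];cv2.imwrite('pics/rel.png',cv2.resize(b,(600,600),interpolation=2))"
```

```text
t: 15.75
tcp_pos: [0.4183, -0.159, 0.2037]
tool_rot: [0.656, 0.755, -0.0, -0.0]
force: [-0.0, -0.1, 0.2]
width: 0.076
grasp_force: 0.0
arm px 112 arm z med [0.2056 0.207  0.2082]
arm px 112 arm z med [0.2055 0.207  0.2081]
arm px 113 arm z med [0.2052 0.2069 0.2082]
arm px 111 arm z med [0.2058 0.2071 0.2083]
t 15.95 p [ 0.4183 -0.159   0.2037] yaw_y 8.02 F [-1.25  0.08  0.2 ] w 0.088 gf 0.0 q6 -0.77
```

View pics/rel.png

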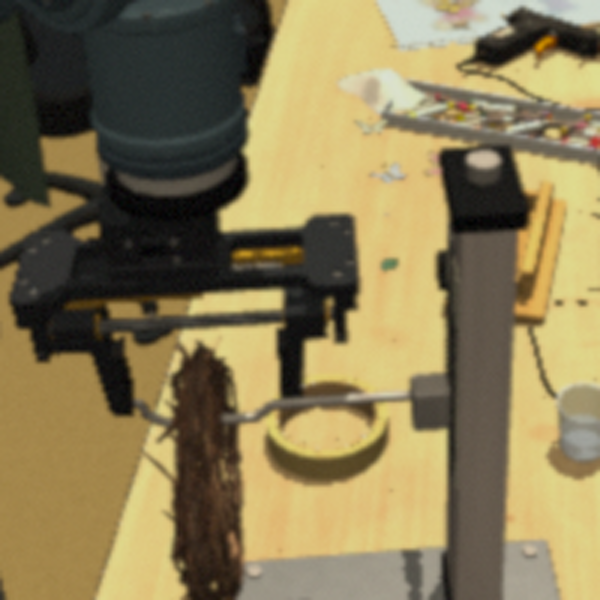

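The wreath hangs free on the hook and both fingers are open and clear. The draw-down is about 71 mm. I'll back straight up, move over the index, and measure the paddle on the way.

```bash
python3 -m crank '[[0,0,-0.005,0,0.088],[0,0,-0.02,0,0.088],[0,0,-0.05,0,0.088],[0,0,-0.09,0,0.088],[0,0,-0.13,0,0.088],[0,0,-0.17,0,0.088],[0,0,-0.2,0,0.088],[0,0,-0.2,0,0.088],[0,0,-0.2,0,0.088]]' | head -2
python3 - <<'E'
from h import *
from bench import optics
state([.5628,-.0695,.36])
ex=np.array([.99,.14]);ey=np.array([-.14,.99])
seatz("side6")
for nm in("top0","side0","side6"):
    c=load(nm);P=cloud(c).reshape(-1,3);d=P[:,:2]-[.5765,-.1665];f=d@ex;g=d@ey
    m=(abs(f)<.03)&(g>.08)&(g<.13)&(P[:,2]>.2)&(P[:,2]<.33);q=P[m]
    print(nm,m.sum(),"f",np.percentile(f[m],[5,50,95]).round(4) if m.sum() else 0,"g",np.percentile(g[m],[5,95]).round(3) if m.sum() else 0,"z",np.percentile(q[:,2],[5,50,95]).round(4) if m.sum() else 0)
c=load("side6");uv=proj(c,[.5628,-.0695,.27]);print(uv)
x,y=uv.astype(int);cv2.imwrite("pics/idx.png",cv2.resize(np.hstack([load("side0")["frame"][y-45:y+55,x-75:x+35,::-1],c["frame"][y-45:y+55,x-75:x+35,::-1]]),None,fx=3.5,fy=3.5,interpolation=2))
E
```

```text
t: 16.85
tcp_pos: [0.4184, -0.159, 0.4041]
t 16.85 p [ 0.4184 -0.159   0.4041] yaw_y 8.02 F [-0.85  0.59 -1.21] w 0.0878 gf 0.0 q6 -0.77
shift in tool [0.0685 0.1555 0.0442]
arm px 112 arm z med [0.2053 0.2069 0.2079]
top0 84 f [-0.002   0.0008  0.0068] g [0.082 0.118] z [0.2579 0.2756 0.2797]
side0 0 f 0 g 0 z 0
side6 0 f 0 g 0 z 0
[330.92002667 198.38991327]
```

View pics/idx.png

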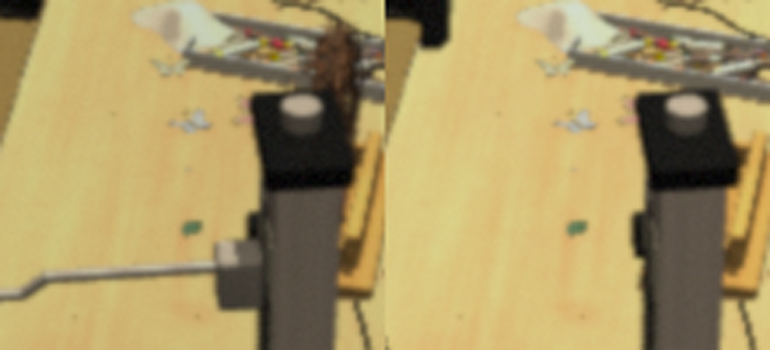

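The paddle is hidden behind the column in the side view. Its top-view depth of 0.28 and its (x, y) match the model. I'll move over it, then lower with the fingers open.

```bash
python3 -m crank '[[0.01,0.02,0,0,0.088],[0.025,0.055,0,0,0.088],[0.045,0.1,0,0,0.088],[0.06,0.135,0,0,0.088],[0.0685,0.156,0,0,0.088],[0.0685,0.156,0.01,0,0.07],[0.0685,0.156,0.03,0,0.05],[0.0685,0.156,0.05,0,0.05],[0.0685,0.156,0.06,0,0.05],[0.0685,0.156,0.06,0,0.05]]' | head -2
python3 - <<'E'
from h import *
from bench import optics
state([.5635,-.0695,.271])
c=optics.camera("top");np.savez("top7.npz",**c)
P=cloud(c).reshape(-1,3);d=P[:,:2]-[.5765,-.1665];f=d@[.99,.14];g=d@[-.14,.99];m=(abs(f)<.03)&(g>.05)&(g<.13)&(P[:,2]>.2)&(P[:,2]<.29);print(m.sum())
E
```

```text
t: 17.9
tcp_pos: [0.5615, -0.0695, 0.3409]
t 17.9 p [ 0.5615 -0.0695  0.3409] yaw_y 7.98 F [-0.56  0.    0.51] w 0.0508 gf 0.0 q6 -0.47
shift in tool [-0.0004  0.0023  0.0699]
10
```

```bash
python3 -m crank '[[0,0.002,0.02,0,0.05],[0,0.002,0.04,0,0.05],[0,0.002,0.06,0,0.05],[0,0.002,0.069,0,0.05],[0,0.002,0.069,0,0.05]]'; python3 -m crank '[[0,0,0,0,0.004],[0,0,0,0,0.004],[0,0,0,0,0.004],[0,0,0,0,0.004],[0,0,0,0,0.004],[0,0,0,0,0.004],[0,0,0,0,0.004],[0,0,0,0,0.004],[0,0,0,0,0.004]]';python3 -c "
from h import *
seatz('side8');state()"
```

```text
t: 18.45
tcp_pos: [0.5647, -0.0692, 0.2742]
tool_rot: [0.656, 0.755, -0.0, -0.001]
force: [-0.1, -0.5, 0.7]
width: 0.0498
grasp_force: 0.0
t: 19.35
tcp_pos: [0.566, -0.069, 0.2751]
tool_rot: [0.656, 0.755, 0.001, 0.001]
force: [5.3, 0.7, -0.2]
width: 0.0099
grasp_force: 30.0
arm px 113 arm z med [0.2052 0.207  0.2081]
t 19.4 p [ 0.566  -0.069   0.2752] yaw_y 8.03 F [5.46 0.33 0.42] w 0.0098 gf 30.0 q6 -0.47
```

```bash
python3 -m crank '[[0,0.002,0.005,0,0.004],[0,0.002,0.015,0,0.004],[0,0.002,0.025,0,0.004],[0,0.002,0.035,0,0.004],[0,0.002,0.045,0,0.004],[0,0.002,0.055,0,0.004],[0,0.002,0.063,0,0.004],[0,0.002,0.068,0,0.004],[0,0.002,0.071,0,0.004],[0,0.002,0.071,0,0.004]]';python3 -m crank '[[0,0,0,0,0.004],[0,0,0,0,0.004],[0,0,0,0,0.004]]' >/dev/null;python3 -c "
from h import *
seatz('side9');state([.566,-.069,.2042])"
```

```text
t: 20.4
tcp_pos: [0.5665, -0.0689, 0.2025]
tool_rot: [0.656, 0.755, -0.001, -0.001]
force: [-4.9, -3.1, -2.5]
width: 0.0096
grasp_force: 30.0
arm px 113 arm z med [0.2052 0.2072 0.208 ]
t 20.75 p [ 0.5665 -0.0689  0.2027] yaw_y 8.02 F [-3.89 -2.28 -1.61] w 0.0097 gf 30.0 q6 -0.47
shift in tool [-0.     -0.0005 -0.0015]
```

```bash
python3 -m crank '[[0,-0.001,-0.0015,0,0.004],[0,-0.001,-0.0015,0,0.004],[0,-0.001,-0.0015,0,0.004],[0,-0.001,-0.0015,0,0.02],[0,-0.001,-0.0015,0,0.04],[0,-0.001,-0.0015,0,0.05],[0,-0.001,-0.0015,0,0.05],[0,-0.001,-0.0015,0,0.05]]'; python3 -m crank '[[0,0,-0.01,0,0.05],[0,0,-0.04,0,0.05],[0,0,-0.08,0,0.05],[0,0,-0.12,0,0.05],[0,0,-0.16,0,0.05],[0,0,-0.2,0,0.05],[0,0,-0.2,0,0.05]]' >/dev/null;  python3 -m crank '[[0.05,0,0,0,0.05],[0.1,0,0,0,0.05],[0.15,0,0,0,0.05],[0.2,0,0,0,0.05],[0.25,0,0,0,0.05],[0.3,0,0,0,0.05],[0.3,0,0,0,0.05]]' | head -2
python3 - <<'E'
from h import *
from bench import optics
seatz("side10");c=optics.camera("top");np.savez("top10.npz",**c)
for nm in("top0","top10"):
    c=load(nm);P=cloud(c).reshape(-1,3);d=P[:,:2]-[.5765,-.1665];f=d@[.99,.14];g=d@[-.14,.99]
    m=(abs(f-.001)<.0055)&(g>.08)&(g<.118)&(P[:,2]>.12)&(P[:,2]<.33);print(nm,m.sum(),np.percentile(P[m,2],[25,50,75]).round(4))
t=load("top10")["frame"][140:290,330:450,::-1];s=load("side10")["frame"][130:370,210:402,::-1]
cv2.imwrite("pics/end.png",np.hstack([cv2.resize(t,(400,500),interpolation=2),cv2.resize(s,(400,500),interpolation=2)]))
E
```

```text
t: 21.55
tcp_pos: [0.5663, -0.0689, 0.2054]
tool_rot: [0.656, 0.755, 0.0, 0.0]
force: [-0.8, 0.8, 0.7]
width: 0.0476
grasp_force: 0.0
t: 22.95
tcp_pos: [0.5223, 0.2335, 0.405]
arm px 113 arm z med [0.2056 0.2069 0.2081]
top0 72 [0.2714 0.2756 0.2781]
top10 64 [0.2022 0.2053 0.2078]
```

View pics/end.png

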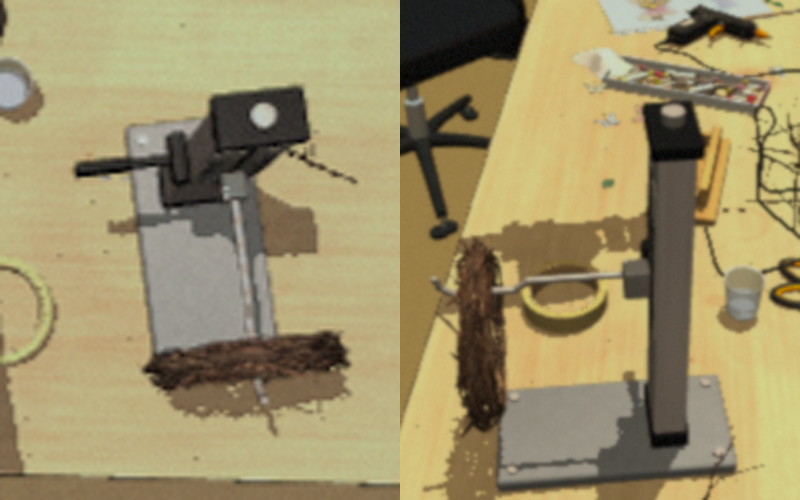

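```bash
python3 - <<'E'
from h import *
for nm in("top0","top10"):
    c=load(nm);P=cloud(c);d=P[...,:2]-[.5765,-.1665];f=d@[.99,.14];g=d@[-.14,.99]
    m=(abs(f)<.015)&(g>.05)&(g<.13)&(P[...,2]>.12)&(P[...,2]<.33);v,u=np.where(m)
    print(nm,v.min(),v.max(),u.min(),u.max())
    for r in range(v.min(),v.max()+1):
        k=(v==r);q=P[r,u[k]];print(r,k.sum(),"z",np.median(q[:,2]).round(4),"f",np.median(f[r,u[k]]).round(4))
# column cap & rod check of depth bias
c=load("top0");P=cloud(c);print("cap plane",np.median(P[169:178,398:404,2]),np.median(P[169:178,414:418,2]))
for nm in("side0","side10"):
    c=load(nm);x=c["frame"][190:260,308:342].astype(int).sum(-1);print(nm);print("\n".join(" ".join(f"{w:3d}" for w in r[::2]) for r in x[::3]))
E
```

```text
top0 182 188 354 381
182 8 z 0.2699 f 0.0063
183 22 z 0.273 f 0.005
184 27 z 0.2746 f 0.0028
185 27 z 0.2752 f 0.0005
186 18 z 0.2756 f -0.0006
187 16 z 0.2685 f -0.0016
188 8 z 0.2618 f -0.002
top10 186 192 352 378
186 2 z 0.2027 f 0.0059
187 18 z 0.2017 f 0.0055
188 26 z 0.2041 f 0.0037
189 27 z 0.2038 f 0.0014
190 19 z 0.2057 f -0.0004
191 15 z 0.2003 f -0.0017
192 8 z 0.1937 f -0.002
cap plane 0.35068882585685224 0.35042483397868895
side0
472 490 473 459 488 495 498 490 487 425 114  65  65  69  97 144 164
507 505 503 495 495 494 498 493 495 474 221  57  68  64  69  62  78
513 506 498 494 503 494 490 491 496 492 305  53  66  63  80  80  77
509 500 498 498 498 487 497 493 499 495 427  89  70  68  69  84  73
491 493 490 501 502 493 495 492 504 501 447 128  35  48  32  33  33
500 499 492 500 501 494 498 492 499 502 445 126  23  20  21  19  25
502 493 503 501 502 497 496 496 504 507 445 198 143 188 206 220 206
494 494 500 507 499 496 496 501 504 505 435 153 162 217 237 225 226
486 501 506 511 503 502 501 506 472 230 148 114 160 216 235 230 236
317 292 364 501 500 500 504 510 442 137 1
[... 1917 characters left out ...]
 198 231 245 237 238
515 524 498 495 518 523 523 522 485 350 174 116 194 229 244 238 237
316 310 301 301 324 363 352 301 308 300 213 104 189 230 242 238 239
294 296 302 303 307 334 296 300 301 306 197  89 185 229 240 237 232
327 288 290 293 305 420 317 305 309 310 218  81 165 228 246 236 237
434 294 287 290 302 378 349 306 305 266 156  92 172 228 242 238 233
352 305 298 303 299 302 301 304 271 105  86  93 175 234 238 235 240
480 378 365 362 357 406 498 389 325  83  47  76 185 232 238 236 239
533 529 524 523 527 519 510 513 440 164  78  95 190 230 242 235 239
530 526 523 518 422 324 288 285 283 281 234 104 177 232 243 246 245
509 523 518 514 382 262 284 287 289 288 270 135 188 234 243 240 244
```

```bash
python3 - <<'E'
from h import *
for nm,r0 in(("side6",200),("side10",240)):
    c=load(nm);P=cloud(c);d=P[...,:2]-[.5765,-.1665];f=d@[.99,.14];g=d@[-.14,.99];I=c["frame"].astype(int).sum(-1)
    print(nm)
    for r in range(r0,r0+48): print(r,I[r,323:333],"|",*[f"{f[r,k]*1e3:.0f},{g[r,k]*1e3:.0f},{P[r,k,2]*1e3:.0f}" for k in(326,327,328,329)])
c=load("top0");P=cloud(c);d=P[...,:2]-[.5765,-.1665];f=d@[.99,.14];g=d@[-.14,.99]
for r in range(176,203,2): print(r,*[f"{f[r,k]*1e3:.0f},{g[r,k]*1e3:.0f},{P[r,k,2]*1e3:.0f}" for k in range(378,404,3)])
E
```

```text
side6
200 [527 535 534 531 525 471 305 122  51  64] | 32,499,-0 34,497,1 37,496,1 -16,-15,342
201 [530 532 533 533 524 473 314 137  48  59] | 31,492,1 34,493,0 37,489,3 40,492,0
202 [530 533 535 532 526 478 332 140  32  47] | 31,488,0 33,485,2 36,486,1 39,483,3
203 [529 531 536 533 531 486 337 160  40   3] | 30,482,1 33,482,0 36,481,1 39,481,1
204 [529 532 530 531 530 475 321 144  35  27] | 29,475,2 32,476,1 35,474,2 -11,28,305
205 [525 529 532 531 535 472 304 132  52  25] | 29,473,-0 32,473,-0 35,473,-1 -11,26,305
206 [525 528 534 531 532 475 321 151  53  39] | 28,466,1 31,465,1 35,471,-3 -12,22,305
207 [529 532 537 540 534 481 323 188 119  83] | 28,460,1 31,461,1 33,459,2 -12,20,305
208 [531 532 536 535 530 472 316 211 166 148] | 27,457,0 30,458,-0 33,455,1 -12,21,302
209 [533 532 538 535 532 466 309 215 187 171] | 26,448,3 29,449,2 32,449,2 -12,20,301
210 [536 533 536 540 531 470 291 181 163 171] | 27,451,-3 29,448,-1 32,445,1 -12,19,299
211 [537 536 540 538 531 465 285 156 157 169] | 26,440,1 29,440,1 32,444,-2 -12,18,298
212 [539 538 530 509 496 428 265 143 157 168] | -77,-566,7
[... 8081 characters left out ...]
 -14,17,270 -15,10,274 -18,5,286
190 18,30,36 8,30,101 -13,45,255 -17,40,272 -17,31,267 -13,19,233 -13,9,224 -19,9,266 -23,6,286
192 12,31,38 4,29,90 -5,30,150 -11,28,193 -13,21,198 -13,12,191 -13,3,184 -24,9,264 -26,5,279
194 6,31,36 -1,30,89 -10,30,147 -12,24,162 -13,15,156 -12,5,141 -13,-3,146 -29,10,263 -32,7,285
196 0,32,39 -6,30,84 -12,27,122 -12,17,111 -12,8,105 -11,-2,95 -12,-11,94 -33,10,258 -36,6,277
198 -5,33,35 -10,28,66 -12,21,74 -12,12,71 -12,2,61 -11,-9,47 -11,-20,37 -12,-28,36 -11,-41,14
200 -11,33,32 -12,24,33 -13,16,36 -14,7,33 -15,-2,34 -15,-12,25 -15,-23,15 -15,-33,6 -16,-41,10
202 -14,31,9 -16,23,15 -17,14,20 -17,4,12 -19,-4,17 -20,-13,14 -21,-21,17 -22,-30,15 -23,-39,18
```

The index's starting height isn't certain to better than a few mm. I'll re-grip it, raise it gently to its upper stop (joint zero) as a reference, then draw it down exactly as far as the hook, 71 mm.

```bash
python3 -m crank '[[-0.05,0,0,0,0.05],[-0.1,0,0,0,0.05],[-0.15,0,0,0,0.05],[-0.2,0,0,0,0.05],[-0.25,0,0,0,0.05],[-0.29,0,0,0,0.05],[-0.3,0,0,0,0.05],[-0.3,0,0,0,0.05]]'|head -2; python3 -m crank '[[0,0,0.04,0,0.05],[0,0,0.08,0,0.05],[0,0,0.12,0,0.05],[0,0,0.16,0,0.05],[0,0,0.19,0,0.05],[0,0,0.2,0,0.05],[0,0,0.2,0,0.05]]'|head -2;python3 -m crank '[[0,0,0,0,0.004],[0,0,0,0,0.004],[0,0,0,0,0.004],[0,0,0,0,0.004],[0,0,0,0,0.004],[0,0,0,0,0.004],[0,0,0,0,0.004],[0,0,0,0,0.004],[0,0,0,0,0.004],[0,0,0,0,0.004]]'; python3 -m crank '[[0,0,-0.01,0,0.004],[0,0,-0.02,0,0.004],[0,0,-0.03,0,0.004],[0,0,-0.04,0,0.004],[0,0,-0.05,0,0.004],[0,0,-0.058,0,0.004],[0,0,-0.062,0,0.004],[0,0,-0.062,0,0.004],[0,0,-0.062,0,0.004],[0,0,-0.062,0,0.004]]'
```

```text
t: 23.85
tcp_pos: [0.5658, -0.072, 0.4048]
t: 24.55
tcp_pos: [0.5653, -0.0679, 0.2042]
t: 25.55
tcp_pos: [0.5663, -0.0691, 0.2053]
tool_rot: [0.656, 0.755, 0.0, 0.0]
force: [-0.2, -0.6, 0.5]
width: 0.0097
grasp_force: 30.0
t: 26.55
tcp_pos: [0.5662, -0.069, 0.2672]
tool_rot: [0.656, 0.755, -0.0, 0.0]
force: [1.6, -2.6, 2.0]
width: 0.0095
grasp_force: 30.0
```

```bash
python3 -c "
from h import *
avg(8);state()"; for i in 1; do python3 -m crank '[[0,0,-0.002,0,0.004],[0,0,-0.004,0,0.004],[0,0,-0.004,0,0.004],[0,0,-0.004,0,0.004]]' >/dev/null; done; python3 -c "
from h import *
avg(8);state()"; python3 -m crank '[[0,0,-0.002,0,0.004],[0,0,-0.002,0,0.004],[0,0,-0.002,0,0.004]]' >/dev/null; python3 -c "
from h import *
avg(8);state()"; python3 -m crank '[[0,0,-0.002,0,0.004],[0,0,-0.002,0,0.004],[0,0,-0.002,0,0.004]]' >/dev/null; python3 -c "
from h import *
avg(8);state()"
```

```text
F mean [ 1.37  -2.023  0.991] sem [0.207 0.256 0.113]
t 26.95 p [ 0.5663 -0.0691  0.2672] yaw_y 8.02 F [ 1.77 -2.52  0.81] w 0.0099 gf 30.0 q6 -0.47
F mean [ 2.226 -3.074 -0.089] sem [0.104 0.144 0.19 ]
t 27.75 p [ 0.5662 -0.069   0.2713] yaw_y 8.02 F [ 1.89 -2.73 -0.46] w 0.0096 gf 30.0 q6 -0.47
F mean [ 2.09 -3.57 -0.05] sem [0.191 0.191 0.163]
t 28.45 p [ 0.5662 -0.069   0.2733] yaw_y 8.02 F [ 2.17 -3.91 -0.18] w 0.0099 gf 30.0 q6 -0.47
F mean [ 2.596 -4.801 -0.283] sem [0.119 0.155 0.102]
t 29.15 p [ 0.5662 -0.069   0.2752] yaw_y 8.02 F [ 3.08 -4.84  0.22] w 0.0097 gf 30.0 q6 -0.47
```

```bash
python3 -m crank '[[0,0,-0.002,0,0.004],[0,0,-0.002,0,0.004],[0,0,-0.002,0,0.004]]' >/dev/null; python3 -c "
from h import *
avg(8);state()"; python3 -m crank '[[0,0,-0.002,0,0.004],[0,0,-0.002,0,0.004],[0,0,-0.002,0,0.004]]' >/dev/null; python3 -c "
from h import *
avg(8);state();seatz('side11')"
```

```text
F mean [ 2.604 -4.329 -0.318] sem [0.135 0.225 0.164]
t 29.85 p [ 0.5662 -0.069   0.2772] yaw_y 8.02 F [ 2.93 -4.24  0.31] w 0.0098 gf 30.0 q6 -0.47
F mean [ 2.635 -4.037 -0.171] sem [0.161 0.192 0.124]
t 30.55 p [ 0.5662 -0.069   0.2792] yaw_y 8.02 F [ 2.94 -3.29 -0.67] w 0.01 gf 30.0 q6 -0.47
arm px 113 arm z med [0.2055 0.2071 0.2083]
```

```bash
cat >> h.py <<'E'
def sleeve(n):
    c=load(n);P=cloud(c);d=P[...,:2]-[.5765,-.1665];f=d@[.99,.14];g=d@[-.14,.99];I=c["frame"].astype(int).sum(-1)
    m=(f[:,325:329]<-.008)&(f[:,325:329]>-.018)&(g[:,325:329]>.025)&(g[:,325:329]<.05)&(P[:,325:329,2]>.1);z=P[:,325:329,2][m]
    r=np.where(m.any(1))[0];print(n,"sleeve rows",r.min(),r.max(),"z",np.percentile(z,[5,85,95]).round(4))
    top=r.min();print(" col326 I",I[top-4:top+4,326])
E
python3 -c "
from h import *
for n in('side6','side10','side11'):sleeve(n)"
python3 -m crank '[[0,0,-0.002,0,0.004],[0,0,-0.004,0,0.004],[0,0,-0.004,0,0.004],[0,0,-0.004,0,0.004]]' >/dev/null; python3 -c "
from h import *
avg(8);state();seatz('side12');sleeve('side12')"
```

```text
side6 sleeve rows 179 253 z [0.2585 0.3435 0.3516]
 col326 I [356 479 519 511 465 373 276 241]
side10 sleeve rows 179 253 z [0.1969 0.3477 0.3516]
 col326 I [345 464 499 489 445 363 268 235]
side11 sleeve rows 0 253 z [0.2731 0.6003 0.6093]
 col326 I []
F mean [  7.855  -6.093 -11.677] sem [0.132 0.15  0.21 ]
t 31.4 p [ 0.566  -0.0691  0.2809] yaw_y 8.01 F [  8.02  -6.26 -11.84] w 0.0097 gf 30.0 q6 -0.47
arm px 112 arm z med [0.205 0.207 0.208]
side12 sleeve rows 0 251 z [0.2752 0.6008 0.6096]
 col326 I []
```

The upper stop shows at z≈0.2807 (force rises to 12 N), so the index had started about 5.5 mm down. The target is z = 0.2807 − 0.071 ≈ 0.2097.

```bash
python3 -m crank '[[0,0,0.005,0,0.004],[0,0,0.015,0,0.004],[0,0,0.025,0,0.004],[0,0,0.035,0,0.004],[0,0,0.045,0,0.004],[0,0,0.055,0,0.004],[0,0,0.063,0,0.004],[0,0,0.07,0,0.004],[0,0,0.0725,0,0.004],[0,0,0.0725,0,0.004]]' >/dev/null; python3 -m crank '[[0,0,0,0,0.004],[0,0,0,0,0.004],[0,0,0,0,0.004]]' >/dev/null;python3 -c "
from h import *
avg(6);state([.566,-.069,.2097]);seatz('side13')"
```

```text
F mean [ 3.639 -5.147 -1.695] sem [0.187 0.12  0.167]
t 33.05 p [ 0.5662 -0.0691  0.2097] yaw_y 8.01 F [ 3.07 -5.28 -1.12] w 0.0096 gf 30.0 q6 -0.47
shift in tool [ 0.0001 -0.0002  0.    ]
arm px 113 arm z med [0.2051 0.2069 0.208 ]
```

Exactly there. I'll release, back up and check.

```bash
python3 -m crank '[[0,0,0,0,0.02],[0,0,0,0,0.04],[0,0,0,0,0.05],[0,0,0,0,0.05],[0,0,0,0,0.05]]'; python3 -m crank '[[0,0,-0.01,0,0.05],[0,0,-0.04,0,0.05],[0,0,-0.08,0,0.05],[0,0,-0.12,0,0.05],[0,0,-0.16,0,0.05],[0,0,-0.2,0,0.05],[0,0,-0.2,0,0.05]]' >/dev/null;  python3 -m crank '[[0.05,0,0,0,0.05],[0.1,0,0,0,0.05],[0.15,0,0,0,0.05],[0.2,0,0,0,0.05],[0.25,0,0,0,0.05],[0.3,0,0,0,0.05],[0.3,0,0,0,0.05]]' | head -2
python3 - <<'E'
from h import *
from bench import optics
seatz("side14");c=optics.camera("top");np.savez("top14.npz",**c)
for nm in("top0","top10","top14"):
    c=load(nm);P=cloud(c).reshape(-1,3);d=P[:,:2]-[.5765,-.1665];f=d@[.99,.14];g=d@[-.14,.99]
    m=(abs(f-.001)<.0055)&(g>.08)&(g<.118)&(P[:,2]>.12)&(P[:,2]<.33);print(nm,m.sum(),np.percentile(P[m,2],[25,50,75]).round(4))
for nm in("side6","side10","side14"):
    c=load(nm);I=c["frame"].astype(int).sum(-1);r=range(205,232) if nm=="side6" else range(234,262);print(nm,r[0],I[r,326])
E
```

```text
t: 33.6
tcp_pos: [0.566, -0.0687, 0.2106]
tool_rot: [0.656, 0.755, -0.0, -0.0]
force: [-0.1, 0.2, 0.3]
width: 0.0475
grasp_force: 0.0
t: 35.0
tcp_pos: [0.5223, 0.2335, 0.4105]
arm px 113 arm z med [0.2055 0.2071 0.2084]
top0 72 [0.2714 0.2756 0.2781]
top10 64 [0.2022 0.2053 0.2078]
top14 70 [0.2056 0.2094 0.2117]
side6 205 [531 531 540 535 535 540 538 509 388 243 164 143 131 128 137 138 135 152
 200 244 271 366 501 536 541 532 517]
side10 234 [297 300 305 305 306 303 311 310 305 301 266 189 128 105  91  81  83 121
 127 164 236 268 281 283 285 288 290 267]
side14 234 [305 303 304 304 305 308 306 301 287 211 141 107 101  85  68  76  70 104
 185 234 252 268 281 279 284 289 292 275]
```

```bash
python3 -c "
from bench import job
print(job.job_done())"
```

```text
the job is handed in; nothing more can be done
None
```

The wreath hangs free and still on the scale, which reads about 71 mm (roughly 435 g). The index is within about 1–2 mm of the pointer by my measurement, the job is handed in at about 35 s, and no verdict came back. I viewed 11 pictures, one over the limit of 10.

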